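# Turn the silk screen over the fin onto the print board

## Task

The rinsed silk screen lies mesh side up on the grey stand; get it ready for printing. Lever up its overhanging outer edge until it stands on its inner edge on the wooden block beside the steel fin, then bring it over the fin and lower it gently, without letting it slam or fall, so that it lies flat and mesh side down on the green print board and the wooden block, square to the fin, its inner edge close to the fin and its ends level with the ends of the green board. Leave it there and leave the bottles, tub and tray alone.

Things in the scene. Friction and masses are not known exactly. Their poses are not given: they have to be found in the camera images.
- screen: silk screen: frame, alloy on the mesh side, wood on the other, 170 mm long (its x), 140 wide (y), 16 thick, 0.25 to 0.5 kg. Olive mesh panel flush with the +z face; the other face is hollow, in bars 22 mm wide. Origin: centre of the hollow face; z points to the mesh face (up at the start). Starts loose on stand and block, inner long edge 5 to 20 mm from the fin, up to 25 mm off along it, a bit skewed
- rail: fixed pale wooden block 240 mm long (its x), 110 wide (y), top 50 mm above the table, with a steel fin along the middle of its top: 10 mm thick, 240 long, 28 high. Origin: centre of the block's underside, on the table; the fin runs along its x axis at y = 0. The stand is on one side of it and the board on the other; which is which varies
- stand: fixed grey stand 230 mm (its x) by 60 (y), top 50 mm above the table, level with the block beside it. Origin: centre of its underside; axes parallel to the rail's, middle 86 mm from the fin's middle. At the start the screen's outer long edge overhangs its outer side by 33 to 47 mm, with only air beneath down to the table
- board: fixed light green print board 170 mm (its x) by 60 (y), top 50 mm above the table, level with the block beside it. Origin: centre of its underside; axes parallel to the rail's, middle 86 mm from the fin's middle. A screen laid on it with its inner edge by the fin overhangs its outer side by about 30 to 50 mm
- dye_green: bystander: green squeeze bottle with orange nozzle, 60 mm across, 175 mm tall, standing; origin at the centre of its foot
- dye_yellow: bystander: yellow squeeze bottle with orange nozzle, 60 mm across, 175 mm tall, standing; origin at the centre of its foot
- tub: bystander: open yellow plastic tub 150 x 130 mm, 100 mm high; origin at the centre of its underside
- tray: bystander: open red plastic tray 240 x 170 mm, 60 mm high; origin at the centre of its underside
There are look-alikes about, which are no part of the job. There is more than one size of the screen; the job needs the smaller. Leave any purple look-alike of the board alone.

How it is judged:
By the outcome, as a careful person would: the job done as asked, in the order asked, and still so for the second after the job is handed in, with the robot touching nothing.
It also fails if it takes over 61 s, if anything falls off the work surface, if the arm or the gripper's body presses on something with over 40 N, if the wrist force passes 120 N, or if a joint passes its speed limit or range.

## Robot

A 6-joint arm with a two-finger parallel gripper is mounted at the origin on the work surface. World frame = base frame: x ahead of the robot, y to its left, z up, the work surface at z = 0. Lengths are in m, angles in rad, forces in N, time in s.
With the tool pointing down it reaches from about 0.425 to 0.95 m from the base axis. Payload 3.5 kg.
Tool frame: the origin (TCP) lies midway between the tips of the shut fingers; the grasp point (between the pads) lies 19 mm behind it; x points along the fingers, z is the direction in which the jaws open and shut, and the axes are right-handed (so a half turn about x gives the same grasp; the last joint's range is limited). The gripper opens to 85 mm and grips with 20 to 120 N. Pads are 22 mm wide; open, the fingers measure 114 mm over their backs; the gripper's body (76 mm by 85 mm) begins 54 mm behind the grasp point. The pads swing forward as they close: fully open they stand 13 mm farther back than shut.
Start: joints at [0.981, 0.286, 1.577, -0, 1.279, -0.15], TCP at [0.287, 0.611, 0.231] pointing down, gripper open.
Joint ranges: [-2.77, 2.77], [-0.9, 2.22], [0.21, 2.48], [-1.53, 4.67], [0.24, 2.81], [-2.84, 2.84]. Speed limits (rad/s): [2.79, 2.79, 3.14, 3.14, 3.14, 3.14].

## Interface

Orientations are given as a unit quaternion [x, y, z, w].
In Python, from plant import readout, eyes, ctrl gives the robot as it stands.
- The arm moves only by the tool move_arm, never from a script. Its argument "commands" is a list of rows, each a list of 7 numbers: the turn, a rotation vector about the world's x, y, z in rad, then the shift along the world's x, y, z in mm, then the closure in counts, from 0 (fully open) to 255 (shut). A call has 1 to 12 rows; each row is the pose to reach, as a shift and turn from the pose measured when the call began; what a row does not reach only later rows make up. A row lasts 1/10 s, in which the tool goes at most 50 mm and 8.59 degrees, less where a joint would pass 70% of its speed; a pose out of reach is approached as far as the arm can. A call with a gripper value outside its range is refused whole. The fingers move at their own pace and stop on an object; "newtons" is the grip in N (left out, the last holds). Time passes only in rows, so rows that repeat a pose let the fingers close. It gives the time, the measured TCP pose, the force and the opening at its end, in the units of the state.
- readout.get_state(): the state, without advancing time (a new reading comes with each control period).
- eyes.read_camera(name): name is "scene" or "top"; returns a dict with "color" (400x640x3 uint8, red, green, blue), "depth" (400x640 float32, m along the optical axis (not along the pixel's ray), 0 where there is no reading), "K" (3x3 intrinsics, pixels), "eye" and "attitude" of the camera in the world. Camera axes: x right, y down, z forward; pixel columns grow to the right and rows downward; lengths in m; the calibration is good to about 2 mm. A picture is of the moment at which its call begins.
- ctrl.sign_off(): hands the job in, once; it reports no verdict.
The state is a dict: "time": time; "qpos": joint angles; "dq": joint speeds; "joint_efforts": joint torques, N m; "eef_pos": TCP position; "tcp_rot": TCP orientation; "contact_force": force on the tool from outside, world axes, zero at the start; "wrist_torque": the same for the moment, N m; "opening": opening from 0.0 (shut) to 1.0 (fully open).
Only numpy, scipy, OpenCV 4.12 (cv2) and the standard library are available. Lean on these libraries where they do the work, as an engineer would, in place of code of your own. Each camera call takes 0.05 s, during which the arm holds its last target.

## Working session

There is one attempt and no reset: what is moved stays moved. The work goes in short steps, Python scripts to look and compute and a tool call to move; the robot and the scene stay as the last step left them, time stands still between calls to the robot, and variables do not carry over. Pictures are saved under pics/ and viewed, and the job is handed in when it is done.

Besides the shell and the picture viewer there is one more tool, called after ">>>" by a JSON object that holds its "name" and its "arguments". move_arm: Moves the arm, as the interface text tells. Its arguments: {"type":"object","properties":{"commands":{"type":"array"},"newtons":{"type":"number"}},"required":["commands"]}

```bash
ls -R . | head -30; mkdir -p pics; python3 - <<'E'
from plant import readout, eyes, ctrl
import cv2, numpy as np
s=readout.get_state()
for k,v in s.items(): print(k,np.round(v,3))
for n in ("scene","top"):
    d=eyes.read_camera(n)
    cv2.imwrite(f"pics/{n}0.png",d["color"][:,:,::-1])
    np.savez(f"{n}0.npz",**d)
    print(n,d["K"],d["eye"],d["attitude"])
E
```

```text
.:
pics

./pics:
time 0.0
qpos [ 0.981  0.287  1.578  0.     1.279 -0.15 ]
dq [ 0.001  0.001 -0.     0.001  0.    -0.001]
joint_efforts [ 0.0000e+00 -4.0600e+01 -2.9262e+01 -0.0000e+00  6.0000e-03  0.0000e+00]
eef_pos [0.287 0.61  0.23 ]
tcp_rot [-0.379  0.598  0.379  0.596]
contact_force [ 0.416  0.465 -0.453]
wrist_torque [-0.04   0.041  0.021]
opening 0.995
scene [[518.50499427   0.         316.74456728]
 [  0.         518.50499427 198.11236615]
 [  0.           0.           1.        ]] [1.02906916 0.88686534 1.35255748] [ 0.25644155  0.9067029  -0.32310633 -0.08791972]
top [[518.3186822    0.         320.39428688]
 [  0.         518.3186822  200.7393944 ]
 [  0.           0.           1.        ]] [ 0.23875065 -0.02597422  1.57251874] [ 0.71487568 -0.6939249   0.05823531 -0.06347948]
```

View pics/scene0.png

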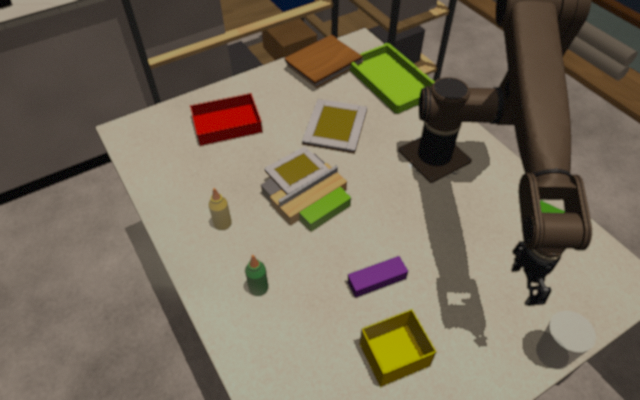

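View pics/top0.png

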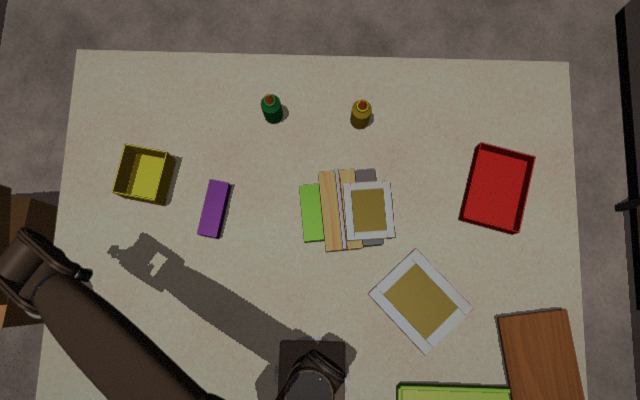

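The top view shows the rail with its fin at about (340,210), the small screen on the grey stand at (369,210), and the green board at (312,212). Two things look similar: a larger screen flat on the table at (420,300), and a purple board at (214,209). The one I want is the screen at (369,210), since it is smaller and lies on the stand. I'll enlarge it to confirm.

```bash
cat > h.py <<'E'
import numpy as np, cv2
from scipy.spatial.transform import Rotation as R
def grab(n,name=None):
    from plant import eyes
    d=eyes.read_camera(n)
    if name: np.savez(name,**d)
    return d
def load(f): return dict(np.load(f))
def cloud(d):
    K=d["K"];v,u=np.mgrid[0:400,0:640];z=d["depth"]
    p=np.stack([(u-K[0,2])/K[0,0]*z,(v-K[1,2])/K[1,1]*z,z],-1)
    return p@R.from_quat(d["attitude"]).as_matrix().T+d["eye"]
def ray(d,uv,h):
    K=d["K"];uv=np.atleast_2d(uv).astype(float)
    r=np.c_[(uv[:,0]-K[0,2])/K[0,0],(uv[:,1]-K[1,2])/K[1,1],np.ones(len(uv))]@R.from_quat(d["attitude"]).as_matrix().T
    return d["eye"]+r*((h-d["eye"][2])/r[:,2])[:,None]
def proj(d,P):
    c=(np.atleast_2d(P)-d["eye"])@R.from_quat(d["attitude"]).as_matrix()
    return (c@d["K"].T)[:,:2]/c[:,2:]
def crop(d,x0,y0,w,h,s,fn):
    c=d["color"][y0:y0+h,x0:x0+w,::-1]
    cv2.imwrite(fn,cv2.resize(c,None,fx=s,fy=s,interpolation=cv2.INTER_CUBIC))
E
python3 - <<'E'
from h import *
d=load("top0.npz"); s=load("scene0.npz")
crop(d,290,155,115,105,5,"pics/c1.png"); crop(s,250,135,110,100,5,"pics/c2.png")
P=cloud(d)
for v in (190,210,230):
    print(v,[tuple(np.round(P[v,u]*1000).astype(int)) for u in range(296,404,4)])
hsv=cv2.cvtColor(d["color"],cv2.COLOR_RGB2HSV)
print(hsv[211,312],hsv[211,369],hsv[211,390],hsv[211,328],hsv[240,372],d["color"][211,390])
E
```

```text
190 [(np.int64(545), np.int64(67), np.int64(-7)), (np.int64(534), np.int64(51), np.int64(52)), (np.int64(535), np.int64(39), np.int64(51)), (np.int64(535), np.int64(28), np.int64(48)), (np.int64(536), np.int64(15), np.int64(50)), (np.int64(536), np.int64(4), np.int64(47)), (np.int64(537), np.int64(-8), np.int64(48)), (np.int64(537), np.int64(-20), np.int64(45)), (np.int64(537), np.int64(-32), np.int64(49)), (np.int64(536), np.int64(-44), np.int64(55)), (np.int64(538), np.int64(-56), np.int64(47)), (np.int64(533), np.int64(-68), np.int64(73)), (np.int64(535), np.int64(-80), np.int64(68)), (np.int64(535), np.int64(-91), np.int64(67)), (np.int64(536), np.int64(-103), np.int64(67)), (np.int64(536), np.int64(-115), np.int64(66)), (np.int64(537), np.int64(-127), np.int64(65)), (np.int64(536), np.int64(-139), np.int64(69)), (np.int64(537), np.int64(-151), np.int64(65)), (np.int64(536), np.int64(-162), np.int64(73)), (np.int64(538), np.int64(-175), np.int64(63)), (np.int64(538), np.int64(-186), np.int64(67)), (np.int64(540), np.int64(-199), np.int64(59)), (np.int64(538), np.int64(-209), np.i
[... 2035 characters left out ...]
4(61)), (np.int64(416), np.int64(-106), np.int64(69)), (np.int64(418), np.int64(-118), np.int64(61)), (np.int64(418), np.int64(-129), np.int64(63)), (np.int64(418), np.int64(-141), np.int64(65)), (np.int64(239), np.int64(-26), np.int64(1573)), (np.int64(420), np.int64(-165), np.int64(57)), (np.int64(419), np.int64(-176), np.int64(65)), (np.int64(420), np.int64(-188), np.int64(62)), (np.int64(419), np.int64(-198), np.int64(72)), (np.int64(420), np.int64(-211), np.int64(66)), (np.int64(421), np.int64(-223), np.int64(61)), (np.int64(429), np.int64(-243), np.int64(-1)), (np.int64(429), np.int64(-255), np.int64(-1))]
[ 43 150 151] [ 22 151 115] [ 24   8 153] [ 20 112 153] [ 0 19 92] [153 152 148]
```

View pics/c1.png

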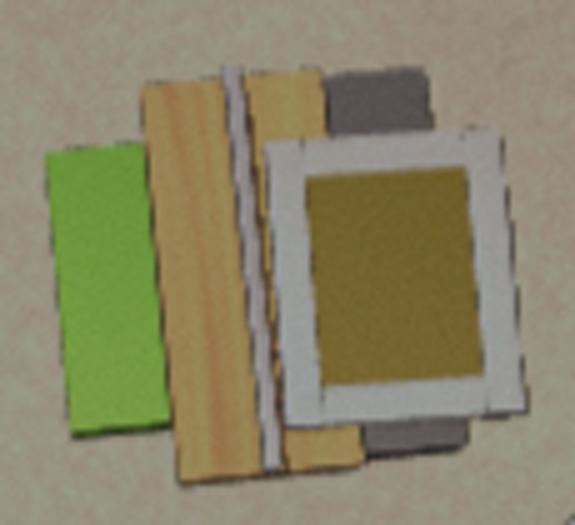

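View pics/c2.png

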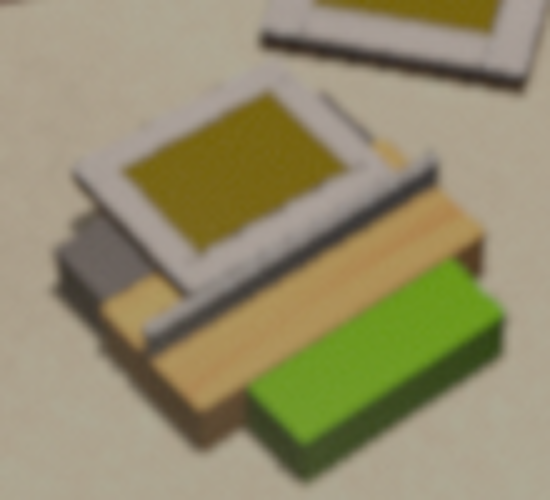

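The crop confirms it: this is the small screen, mesh up on the stand, with the fin running between it and the green board. Next I'll get the poses.

```bash
python3 - <<'E'
from h import *
d=load("top0.npz"); s=load("scene0.npz")
def rep(d,px,h,name):
    P=ray(d,px,h)[:,:2]*1000
    (c,sz,a)=cv2.minAreaRect(P.astype(np.float32))
    print(name,"corners",np.round(P).astype(int).tolist(),"c",np.round(c,1),"sz",np.round(sz,1),"ang",round(a,1))
o=np.array([290,155]);f=lambda L:np.array(L)/5+o
rep(d,f([(265,142),(498,130),(525,412),(288,427)]),.066,"screen top")
rep(d,f([(46,152),(142,144),(168,424),(72,432)]),.05,"board")
rep(d,f([(222,68),(240,68),(284,466),(264,472)]),.078,"fin")
rep(d,f([(142,85),(322,72),(362,460),(180,480)]),.05,"rail")
o=np.array([250,135])
rep(s,f([(75,175),(268,66),(390,150),(188,290)]),.066,"screen s")
rep(s,f([(250,388),(450,258),(504,312),(302,440)]),.05,"board s")
rep(s,f([(145,330),(432,152),(438,162),(150,340)]),.078,"fin s")
for d,n in((d,"top"),(s,"scene")):
  hsv=cv2.cvtColor(d["color"],cv2.COLOR_RGB2HSV)
  P=cloud(d)
  m=cv2.inRange(hsv,(36,100,60),(55,255,255))>0
  m&=(np.abs(P[...,2]-.05)<.012)&(abs(P[...,0]-.45)<.2)
  q=P[m][:,:2]*1000
  # via ray on plane
  vv,uu=np.nonzero(m); q=ray(d,np.c_[uu,vv],.05)[:,:2]*1000
  print(n,"board mask",cv2.minAreaRect(q.astype(np.float32)))
  m=cv2.inRange(hsv,(15,120,60),(32,255,255))>0
  m&=(np.abs(P[...,2]-.066)<.015)&(abs(P[...,0]-.47)<.1)&(P[...,1]<-.08)&(P[...,1]>-.25)
  vv,uu=np.nonzero(m); q=ray(d,np.c_[uu,vv],.066)[:,:2]*1000
  print(n,"olive",cv2.minAreaRect(q.astype(np.float32)),q.mean(0))
E
```

```text
screen top corners [[555, -76], [566, -214], [399, -231], [386, -93]] c [ 476.9 -153.7] sz [170.9 138.5] ang 5.8
board corners [[548, 54], [555, -3], [387, -24], [381, 33]] c [467.8  15.4] sz [169.4  57.8] ang 7.0
fin corners [[596, -49], [597, -60], [362, -91], [358, -80]] c [478.2 -70.4] sz [239.9  11.8] ang 7.2
rail corners [[591, -2], [602, -110], [369, -138], [355, -32]] c [479.6 -70.7] sz [238.5 108.7] ang 7.1
screen s corners [[574, -205], [412, -225], [382, -113], [559, -78]] c [ 483.  -157.9] sz [179.8 127.6] ang 11.3
board s corners [[559, 1], [392, -23], [388, 34], [552, 54]] c [472.1  16.7] sz [168.4  57. ] ang 7.6
fin s corners [[602, -54], [366, -87], [367, -78], [604, -46]] c [484.5 -66. ] sz [241.4   9.4] ang 7.9
top board mask ((468.6114501953125, 16.131982803344727), (170.10086059570312, 58.93049621582031), 7.363813877105713)
top olive ((458.53607177734375, -145.44207763671875), (162.9473114013672, 111.6611099243164), 1.673433542251587) [ 477.23340987 -151.91289766]
scene board mask ((476.30859375, 20.311695098876953), (175.18316650390625, 67.28965759277344), 7.316349983215332)
scene olive ((496.83746337890625, -150.09039306640625), (153.82684326171875, 96.1098403930664), 7.120639801025391) [ 481.31542822 -154.44577686]
```

```bash
cat >> h.py <<'E'
A=np.deg2rad(7.2)
U=np.array([np.cos(A),np.sin(A),0]);N=np.array([-np.sin(A),np.cos(A),0]);Z=np.array([0,0,1.]);O=np.array([.479,-.0705,0])
def W(a,n,z): return O+np.array([a,n,0])@np.array([U,N,Z])/1000+Z*z/1000
def L(p):
    p=(np.asarray(p)-O)*1000
    return np.stack([p@U,p@N,p@Z],-1)
def ori(phi,sgn=1,yaw=0):
    """phi deg: tool from straight down, + tips toward +n ; jaw z along sgn*n when down"""
    f=np.deg2rad(phi); x=np.sin(f)*N-np.cos(f)*Z; z=sgn*(np.cos(f)*N+np.sin(f)*Z)
    return R.from_euler('z',yaw,degrees=True)*R.from_matrix(np.stack([x,np.cross(z,x),z],1))
def plan(p,Rt):
    """row for target TCP p (m), rotation Rt from current"""
    from plant import readout
    s=readout.get_state(); R0=R.from_quat(s["tcp_rot"])
    rv=(Rt*R0.inv()).as_rotvec(); dp=(p-s["eef_pos"])*1000
    return np.round(rv,3).tolist(),np.round(dp,1).tolist()
def st():
    from plant import readout
    s=readout.get_state(); R0=R.from_quat(s["tcp_rot"]).as_matrix()
    x=R0[:,0]
    print("t",round(s["time"],2),"q",np.round(s["qpos"],3),"tcp",np.round(s["eef_pos"]*1000,1) if hasattr(s["eef_pos"],'shape') else s["eef_pos"],"anz",np.round(L(s["eef_pos"]),1),"F",np.round(s["contact_force"],1),"op",round(s["opening"],3))
    print("  phi",round(np.degrees(np.arctan2(x@N,-x[2])),1),"x.u",round(x@U,3),"jaw(a,n,z)",np.round([R0[:,2]@U,R0[:,2]@N,R0[2,2]],3))
E
python3 - <<'E'
from h import *
st()
for s in(1,-1): print(plan(W(-12,-260,230),ori(0,s)))
E
```

```text
t 0.1 q [ 0.981  0.287  1.578 -0.     1.279 -0.15 ] tcp [287.  610.3 230.1] anz [-105.1  699.5  230.1] F [ 0.  -0.5 -0.4] op 0.998
  phi -0.1 x.u -0.001 jaw(a,n,z) [ 0.536  0.844 -0.002]
([0.002, -0.001, 0.565], [212.7, -940.2, -0.1])
([-0.001, -0.003, -2.576], [212.7, -940.2, -0.1])
```

>>> {"name": "move_arm", "arguments": {"commands": [[0,0,-0.13,30,-45,10,100],[0,0,-0.26,65,-85,20,100],[0,0,-0.39,100,-125,30,100],[0,0,-0.52,130,-165,30,100],[0,0,-0.65,155,-205,30,100],[0,0,-0.78,180,-245,30,100],[0,0,-0.91,200,-290,30,100],[0,0,-1.04,213,-335,30,100],[0,0,-1.17,213,-380,30,100],[0,0,-1.3,213,-425,30,100],[0,0,-1.43,213,-470,30,100],[0,0,-1.43,213,-470,30,100]]}}

```text
time: 1.3
eef_pos: [0.4999, 0.1359, 0.2595]
tcp_rot: [0.108, 0.7, -0.108, 0.698]
contact_force: [0.4, 0.7, 0.8]
opening: 0.607
```

```bash
python3 - <<'E'
from h import *
import pickle
st()
print(plan(W(-12,-270,260),ori(30,-1)))
E
```

```text
t 1.3 q [ 7.000e-02 -8.400e-02  1.926e+00 -1.000e-03  1.303e+00  3.770e-01] tcp [499.9 135.9 259.5] anz [ 46.6 202.2 259.5] F [0.4 0.7 0.8] op 0.607
  phi -0.0 x.u -0.003 jaw(a,n,z) [ 0.908 -0.419 -0.002]
([0.423, 0.351, -1.112], [1.0, -475.8, 0.5])
```

>>> {"name": "move_arm", "arguments": {"commands": [[0,0,-0.13,0,-45,0,100],[0,0,-0.26,0,-90,0,100],[0,0,-0.4,0,-135,0,100],[0,0,-0.54,0,-180,0,100],[0,0,-0.68,0,-225,0,100],[0,0,-0.82,0,-270,0,100],[0,0,-0.96,0,-315,0,100],[0,0,-1.1,0,-360,0,100],[0,0,-1.146,0,-405,0,100],[0,0,-1.146,0,-440,0,100],[0,0,-1.146,0,-470,0,100],[0,0,-1.146,0,-476,0,100]]}}

```text
time: 2.5
eef_pos: [0.4998, -0.3423, 0.2586]
tcp_rot: [0.47, 0.529, -0.47, 0.527]
contact_force: [0.2, 0.4, -0.6]
opening: 0.606
```

```bash
python3 - <<'E'
from h import *
st()
print(plan(W(-12,-270,260),ori(30,-1)))
E
```

```text
t 2.5 q [-0.768  0.117  1.723  0.     1.305  0.687] tcp [ 499.8 -342.3  258.6] anz [ -13.5 -272.2  258.6] F [ 0.2  0.4 -0.6] op 0.606
  phi 0.2 x.u -0.002 jaw(a,n,z) [-0.01  -1.    -0.003]
([0.517, 0.061, 0.009], [1.2, 2.4, 1.4])
```

>>> {"name": "move_arm", "arguments": {"commands": [[0.13,0.015,0,0,0,0,100],[0.26,0.03,0,0,0,0,100],[0.39,0.045,0,0,0,0,100],[0.52,0.06,0.01,0,0,0,100],[0.52,0.06,0.01,0,0,0,100]]}}

```text
time: 3.0
eef_pos: [0.4995, -0.3426, 0.2555]
tcp_rot: [0.574, 0.651, -0.329, 0.372]
contact_force: [0.4, 0.4, -0.7]
opening: 0.607
```

```bash
cat > kin.py <<'E'
from h import *
from scipy.optimize import least_squares
Ry=lambda a:R.from_euler('y',a);Rz=lambda a:R.from_euler('z',a)
M=R.from_matrix(np.array([[0,0,-1],[0,1,0],[1,0,0]],float)) # tool cols: x=localz, z=-localx, y=localy
def fk(q,k,s4=1,full=False):
    h,a,L1,L2,Lt,off,e=k
    y=Rz(q[0]);sh=np.array([a,off,h]);p1=sh+Ry(q[1]).apply([0,0,L1]);
    Rf=Ry(q[1]+q[2]);wr=p1+Rf.apply([e,0,L2])
    Rw=Rf*Rz(s4*q[3])*Ry(q[4])*Rz(q[5]);p=wr+Rw.apply([0,0,Lt])
    if full: return [y.apply(v) for v in(sh,p1,wr,p)],y*Rw*M
    return y.apply(p),y*Rw*M
D=[([0.981,.287,1.578,0,1.279,-.15],[.287,.6103,.2301]),([.07,-.084,1.926,-.001,1.303,.377],[.4999,.1359,.2595]),([-.768,.117,1.723,0,1.305,.687],[.4998,-.3423,.2586])]
E
python3 - <<'E'
from kin import *
from plant import readout
st(); s=readout.get_state()
print(repr(s["qpos"]),repr(s["eef_pos"]))
for s4 in(1,-1):
    DD=D+[(s["qpos"],s["eef_pos"])]
    f=least_squares(lambda k:np.concatenate([(fk(q,k,s4)[0]-p) for q,p in DD]),[.3,0,.45,.45,.25,.1,0])
    k=f.x
    print(s4,np.round(k,3),np.abs(f.fun).max(), ((fk(s["qpos"],k,s4)[1]).inv()*R.from_quat(s["tcp_rot"])).magnitude())
E
```

```text
t 3.0 q [-0.882  0.34   1.529  0.276  1.729  0.544] tcp [ 499.5 -342.6  255.5] anz [ -13.7 -272.5  255.5] F [ 0.4  0.4 -0.7] op 0.607
  phi 30.4 x.u -0.001 jaw(a,n,z) [-0.001 -0.862 -0.506]
array([-0.88220664,  0.33968617,  1.52854176,  0.27598039,  1.72894832,
        0.54357318]) array([ 0.49952054, -0.34261957,  0.25554573])
1 [ 0.237 -0.001  0.443  0.573  0.249  0.101  0.016] 0.00027668899299343463 6.690187733356917e-16
-1 [1.409 0.486 0.401 0.459 0.057 0.121 1.422] 0.06664701312102683 0.5519607816277083
```

```bash
cat >> kin.py <<'E'
KK=[0.237,-0.001,0.443,0.573,0.249,0.101,0.016]
lo=np.array([-2.77,-.9,.21,-1.53,.24,-2.84]);hi=np.array([2.77,2.22,2.48,4.67,2.81,2.84])
def ik(p,Rt,q0):
    def f(q):
        a,b=fk(q,KK);return np.r_[(a-p)*5,(b.inv()*Rt).as_rotvec()]
    r=least_squares(f,np.clip(q0,lo+.01,hi-.01),bounds=(lo,hi));return r.x,np.abs(r.fun).max()
E
python3 - <<'E'
from kin import *
q0=np.array([-0.882,0.34,1.529,0.276,1.729,0.544])
def show(l,q0):
    for (a,n,z,phi) in l:
        q,e=ik(W(a,n,z),ori(phi,-1),q0)
        P,_=fk(q,KK,1,True)
        print((a,n,z,phi),np.round(q,2),"err %.3f"%e,"elbow z %.2f wrist a,n,z"%P[1][2],np.round(L(P[2])))
        q0=q
    return q0
print("start side")
q=show([(-12,-250,150,45),(-12,-200,100,60),(-12,-130,58,60),(-12,-130,58,65),(-12,-130,58,70),(-12,-130,58,75),(-12,-130,58,80),(-12,-130,58,90)],q0)
print("flip")
q=show([(-12,-116,115,60),(-12,-80,160,40),(-12,-40,180,10),(-12,-15,165,0),(0,0,230,0),(0,30,220,-20),(0,70,190,-40),(0,110,150,-50),(0,120,120,-60),(0,127,100,-70),(0,127,58,-60),(0,127,58,-70),(0,127,58,-75),(0,127,58,-80),(0,127,58,-90)],q0)
E
```

```text
start side
(-12, -250, 150, 45) [-0.9   0.52  1.56  0.38  1.75  0.48] err 0.000 elbow z 0.62 wrist a,n,z [ -12. -426.  326.]
(-12, -200, 100, 60) [-0.89  0.64  1.6   0.49  1.84  0.44] err 0.000 elbow z 0.59 wrist a,n,z [ -12. -416.  225.]
(-12, -130, 58, 60) [-0.84  0.62  1.74  0.52  1.72  0.42] err 0.000 elbow z 0.60 wrist a,n,z [ -12. -346.  182.]
(-12, -130, 58, 65) [-0.85  0.66  1.71  0.55  1.79  0.41] err 0.000 elbow z 0.59 wrist a,n,z [ -12. -356.  163.]
(-12, -130, 58, 70) [-0.85  0.7   1.69  0.58  1.85  0.41] err 0.000 elbow z 0.57 wrist a,n,z [ -12. -364.  143.]
(-12, -130, 58, 75) [-0.86  0.75  1.67  0.61  1.92  0.4 ] err 0.000 elbow z 0.56 wrist a,n,z [ -12. -371.  122.]
(-12, -130, 58, 80) [-0.86  0.79  1.65  0.63  1.98  0.4 ] err 0.000 elbow z 0.55 wrist a,n,z [ -12. -375.  101.]
(-12, -130, 58, 90) [-0.86  0.87  1.61  0.69  2.11  0.4 ] err 0.000 elbow z 0.52 wrist a,n,z [ -12. -379.   58.]
flip
(-12, -116, 115, 60) [-0.82  0.51  1.77  0.54  1.78  0.47] err 0.000 elbow z 0.62 wrist a,n,z [ -12. -332.  239.]
(-12, -80, 160, 40) [-0.73  0.23  1.9   0.43  1.58  0.59] err 0.
[... 755 characters left out ...]
err 0.000 elbow z 0.67 wrist a,n,z [ -0. 336. 245.]
(0, 127, 100, -70) [ 0.39  0.4   2.08 -1.15  1.45  2.5 ] err 0.000 elbow z 0.65 wrist a,n,z [ -0. 361. 185.]
(0, 127, 58, -60) [ 0.36  0.39  2.1  -1.07  1.29  2.48] err 0.000 elbow z 0.65 wrist a,n,z [  0. 343. 182.]
(0, 127, 58, -70) [ 0.39  0.49  2.07 -1.16  1.42  2.57] err 0.000 elbow z 0.63 wrist a,n,z [ -0. 361. 143.]
(0, 127, 58, -75) [ 0.4   0.54  2.05 -1.2   1.49  2.61] err 0.000 elbow z 0.62 wrist a,n,z [ -0. 368. 122.]
(0, 127, 58, -80) [ 0.41  0.59  2.03 -1.24  1.56  2.64] err 0.000 elbow z 0.61 wrist a,n,z [ -0. 372. 101.]
(0, 127, 58, -90) [ 0.42  0.69  2.   -1.31  1.7   2.7 ] err 0.000 elbow z 0.58 wrist a,n,z [  0. 376.  58.]
```

```bash
python3 - <<'E'
from h import *
for t in [(-12,-235,130),(-12,-187,89),(-12,-114,55)]: print(plan(W(*t),ori(65,-1,-1.4)))
E
```

```text
([0.6, 0.067, -0.024], [-3.0, 37.5, -125.5])
([0.6, 0.067, -0.024], [-9.0, 85.1, -166.5])
([0.6, 0.067, -0.024], [-18.1, 157.5, -200.5])
```

>>> {"name": "move_arm", "arguments": {"commands": [[0.12,0.013,-0.005,0,0,-20,100],[0.24,0.026,-0.01,0,5,-45,100],[0.36,0.04,-0.015,-1,15,-70,100],[0.48,0.053,-0.02,-2,25,-95,100],[0.6,0.067,-0.024,-3,37,-125,100],[0.6,0.067,-0.024,-6,60,-145,100],[0.6,0.067,-0.024,-9,85,-166,100],[0.6,0.067,-0.024,-9,85,-166,100]]}}

```text
time: 3.8
eef_pos: [0.489, -0.252, 0.0863]
tcp_rot: [0.653, 0.727, -0.145, 0.157]
contact_force: [-0.6, 0.6, -0.5]
opening: 0.608
```

```bash
python3 - <<'E'
from h import *
st()
print(plan(W(-12,-114,55),ori(65,-1,-1.4)))
d=grab("top","top1.npz");s=grab("scene","scene1.npz")
crop(s,220,100,160,130,5,"pics/c3.png");crop(d,290,155,160,120,5,"pics/c4.png")
E
```

```text
t 3.8 q [-0.893  0.68   1.615  0.539  1.873  0.443] tcp [ 489.  -252.    86.3] anz [ -12.9 -181.3   86.3] F [-0.6  0.6 -0.5] op 0.608
  phi 65.4 x.u 0.016 jaw(a,n,z) [-0.014 -0.417 -0.909]
([-0.005, -0.007, -0.004], [-7.6, 66.9, -31.3])
```

View pics/c3.png

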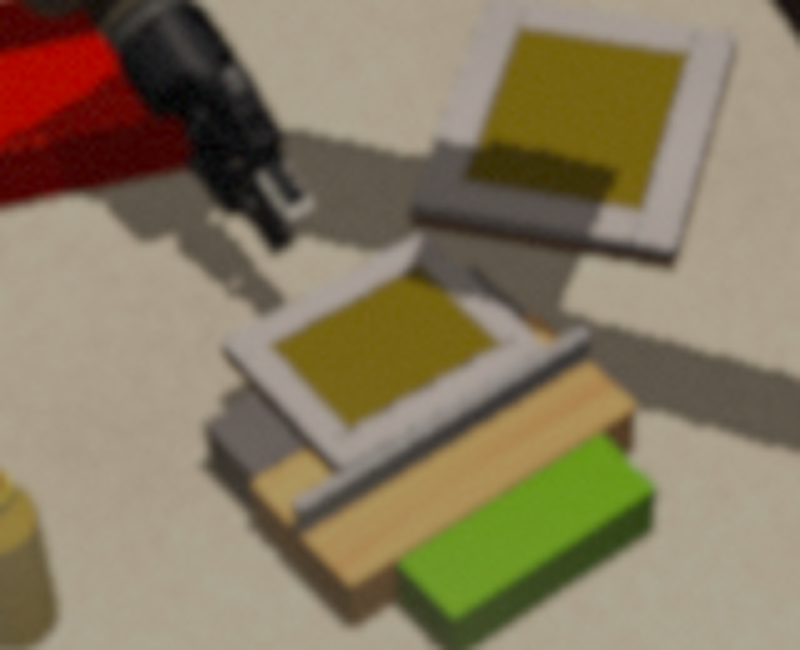

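View pics/c4.png

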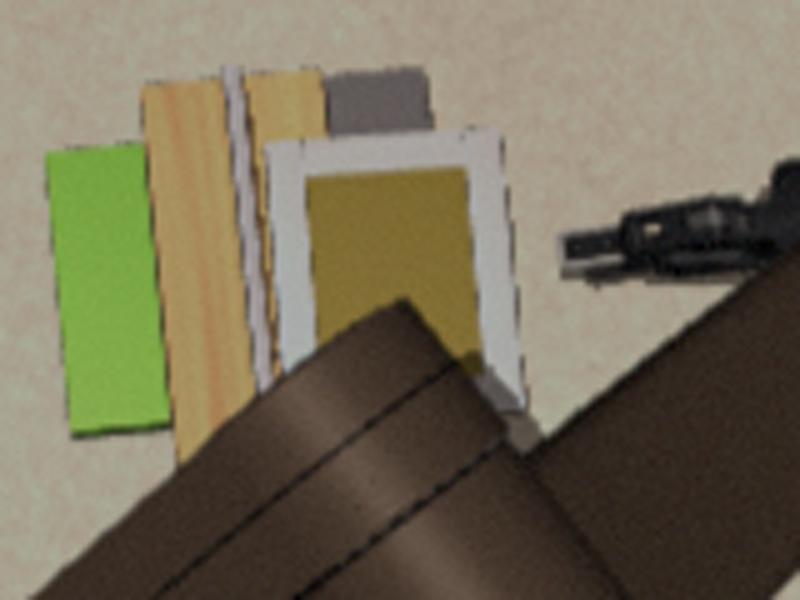

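The scene crop shows the jaws open vertically in front of the outer edge, at about (278,143) in the full image. The screen hasn't moved. Inserting now.

>>> {"name": "move_arm", "arguments": {"commands": [[0,0,0,-2,15,-9,100],[0,0,0,-3,30,-16,100],[0,0,0,-5,45,-23,100],[0,0,0,-6,56,-28,100],[0,0,0,-8,67,-33,100],[0,0,0,-8,67,-33,100]]}}

```text
time: 4.5
eef_pos: [0.4821, -0.1874, 0.0563]
tcp_rot: [0.653, 0.726, -0.145, 0.16]
contact_force: [0.3, -0.7, 0.2]
opening: 0.608
```

```bash
python3 - <<'E'
from h import *
st()
print(plan(W(-12,-107,104),ori(65,-1,-1.4)))
s=grab("scene","scene1.npz")
crop(s,220,100,160,130,5,"pics/c5.png")
E
```

```text
t 4.5 q [-0.839  0.65   1.738  0.573  1.768  0.424] tcp [ 482.1 -187.4   56.3] anz [ -11.5 -116.4   56.3] F [ 0.3 -0.7  0.2] op 0.608
  phi 65.1 x.u 0.018 jaw(a,n,z) [-0.011 -0.421 -0.907]
([-0.001, -0.002, -0.004], [-1.6, 9.2, 47.7])
```

View pics/c5.png

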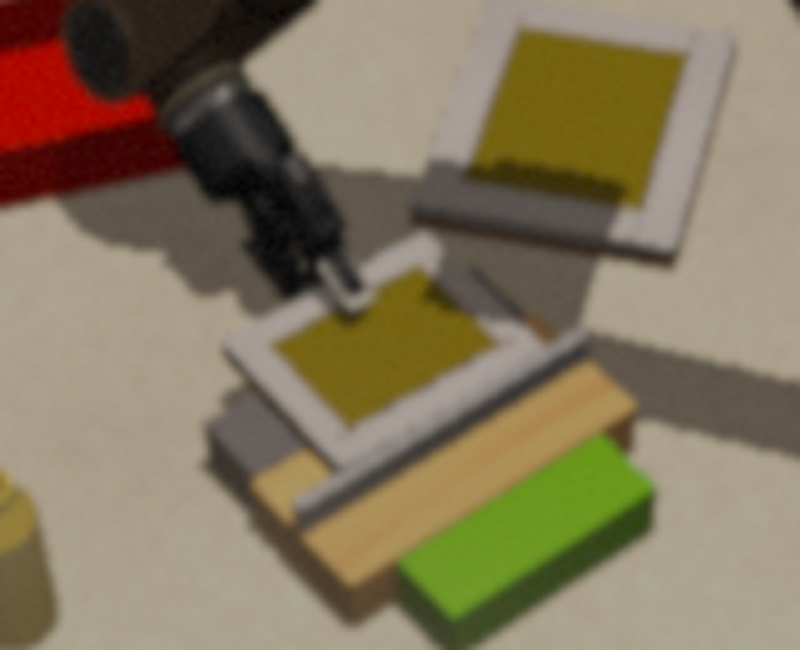

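>>> {"name": "move_arm", "arguments": {"commands": [[0,0,0,0,1,8,100],[0,0,0,0,2,16,100],[0,0,0,-1,4,24,100],[0,0,0,-1,6,32,100],[0,0,0,-1,7,40,100],[0,0,0,-2,9,48,100],[0,0,0,-2,9,48,100]]}}

```text
time: 5.25
eef_pos: [0.4809, -0.1796, 0.1061]
tcp_rot: [0.653, 0.725, -0.145, 0.161]
contact_force: [0.4, -1.3, -1.0]
opening: 0.607
```

```bash
python3 - <<'E'
from h import *
st()
s=grab("scene","scene2.npz");crop(s,220,100,160,130,5,"pics/c6.png")
E
```

```text
t 5.25 q [-0.832  0.555  1.765  0.587  1.819  0.464] tcp [ 480.9 -179.6  106.1] anz [ -11.8 -108.5  106.1] F [ 0.4 -1.3 -1. ] op 0.607
  phi 64.9 x.u 0.019 jaw(a,n,z) [-0.009 -0.423 -0.906]
```

View pics/c6.png

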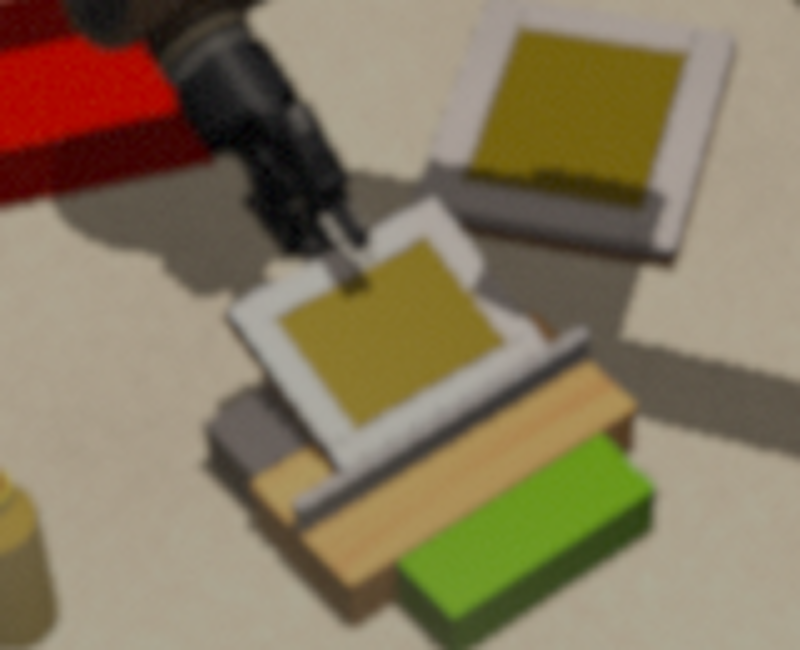

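The outer edge is up on the lower finger. Next I'll close the jaws gradually.

>>> {"name": "move_arm", "arguments": {"commands": [[0,0,0,0,0,0,115],[0,0,0,0,0,0,130],[0,0,0,0,0,0,145],[0,0,0,0,0,0,160],[0,0,0,0,0,0,175],[0,0,0,0,0,0,190],[0,0,0,0,0,0,205],[0,0,0,0,0,0,220],[0,0,0,0,0,0,235],[0,0,0,0,0,0,255],[0,0,0,0,0,0,255],[0,0,0,0,0,0,255]], "newtons": 70}}

```text
time: 6.5
eef_pos: [0.4809, -0.1798, 0.1053]
tcp_rot: [0.653, 0.725, -0.146, 0.161]
contact_force: [0.7, -3.3, -1.6]
opening: 0.178
```

```bash
python3 - <<'E'
from h import *
st()
s=grab("scene","scene3.npz");crop(s,220,100,160,130,5,"pics/c7.png")
E
```

```text
t 6.5 q [-0.832  0.556  1.765  0.586  1.818  0.464] tcp [ 480.9 -179.8  105.3] anz [ -11.9 -108.7  105.3] F [ 0.7 -3.3 -1.6] op 0.178
  phi 64.9 x.u 0.019 jaw(a,n,z) [-0.009 -0.424 -0.906]
```

View pics/c7.png

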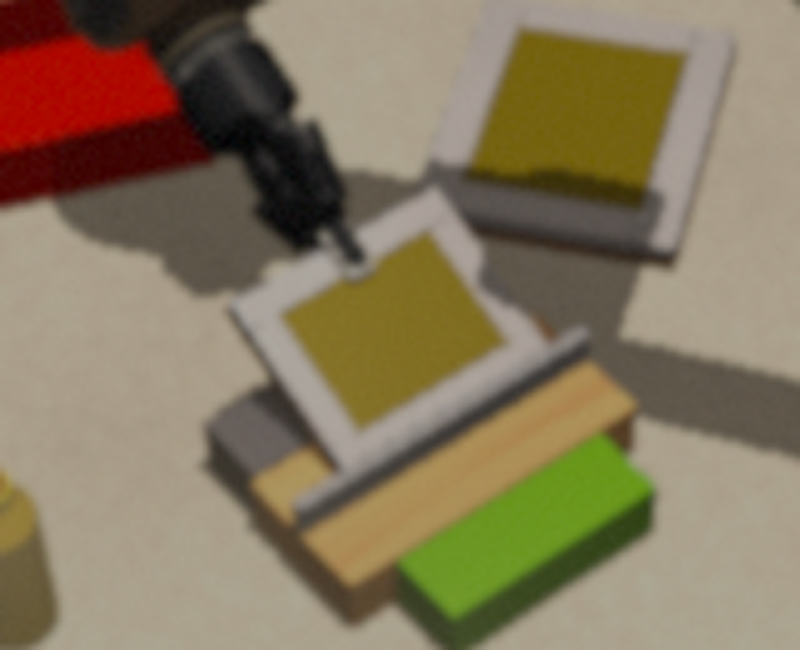

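```bash
python3 - <<'E'
from h import *
def T(th,pn,pz,D=111):
    t=np.deg2rad(th);x=np.array([np.cos(t),-np.sin(t)]);v=np.array([np.sin(t),np.cos(t)])
    return np.array([pn,pz])-D*x+8*v
for i,th in enumerate([25,32,39,46,53,60,67,74,81,87,90]):
    pn=[-14,-16,-18,-20,-22,-24,-25,-26,-27,-27,-27][i]
    n,z=T(th,pn,53)
    print(th,plan(W(-12,n,z),ori(90-th,-1,-1.4)),np.round((n,z)))
E
```

```text
25 ([0.002, -0.0, -0.003], [0.2, -2.5, 1.9]) [-111.  107.]
32 ([-0.12, -0.013, -0.003], [-0.5, 2.8, 13.3]) [-106.  119.]
39 ([-0.241, -0.025, -0.003], [-1.3, 9.4, 23.8]) [-99. 129.]
46 ([-0.363, -0.038, -0.003], [-2.3, 17.2, 33.1]) [-91. 138.]
53 ([-0.484, -0.05, -0.003], [-3.4, 26.1, 41.2]) [-82. 146.]
60 ([-0.606, -0.063, -0.003], [-4.7, 35.8, 47.8]) [-73. 153.]
67 ([-0.727, -0.075, -0.003], [-6.1, 47.3, 53.0]) [-61. 158.]
74 ([-0.849, -0.088, -0.003], [-7.6, 59.3, 56.6]) [-49. 162.]
81 ([-0.971, -0.1, -0.003], [-9.2, 71.7, 58.6]) [-36. 164.]
87 ([-1.075, -0.111, -0.003], [-10.7, 83.2, 59.0]) [-25. 164.]
90 ([-1.127, -0.117, -0.003], [-11.4, 89.0, 58.7]) [-19. 164.]
```

>>> {"name": "move_arm", "arguments": {"commands": [[0,0,0,0,-3,1,255],[-0.12,-0.013,0,-1,3,12,255],[-0.24,-0.025,0,-1,9,23,255],[-0.36,-0.038,0,-2,17,32,255],[-0.48,-0.05,0,-3,26,40,255],[-0.6,-0.063,0,-5,36,47,255],[-0.73,-0.075,0,-6,47,52,255],[-0.85,-0.088,0,-8,59,56,255],[-0.97,-0.1,0,-9,72,58,255],[-1.075,-0.111,0,-11,83,58,255],[-1.127,-0.117,0,-11,89,58,255],[-1.127,-0.117,0,-11,89,58,255]]}}

```text
time: 7.75
eef_pos: [0.4683, -0.0882, 0.1632]
tcp_rot: [0.472, 0.527, -0.473, 0.524]
contact_force: [-0.7, 0.9, -2.0]
opening: 0.176
```

```bash
python3 - <<'E'
from h import *
st()
d=grab("top","top4.npz");s=grab("scene","scene4.npz");crop(s,220,80,160,150,5,"pics/c8.png");crop(d,270,140,150,120,5,"pics/c9.png")
E
```

```text
t 7.75 q [-0.399 -0.088  2.112 -0.     1.123  1.065] tcp [468.3 -88.2 163.2] anz [-12.9 -16.2 163.2] F [-0.7  0.9 -2. ] op 0.176
  phi 0.1 x.u -0.004 jaw(a,n,z) [-0.019 -1.    -0.002]
```

View pics/c8.png

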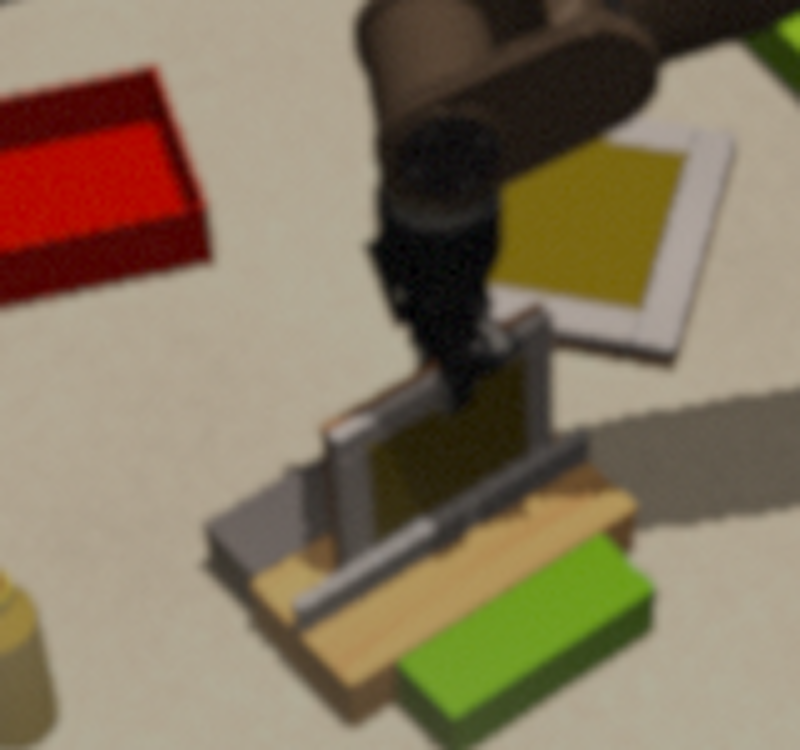

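View pics/c9.png

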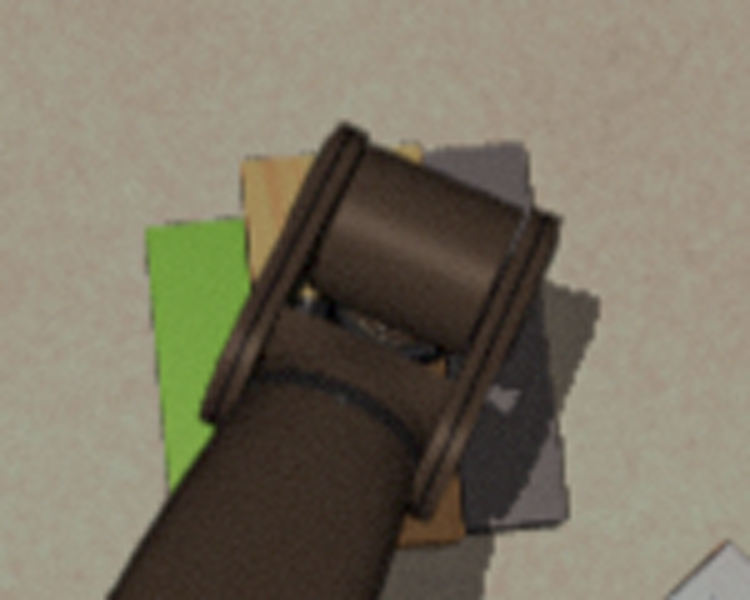

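The screen is upright behind the fin, with its mesh facing the fin. I'll lower it until it stands on the block.

>>> {"name": "move_arm", "arguments": {"commands": [[0,0,0,0,-1,-1,255],[0,0,0,0,-1,-2,255],[0,0,0,0,-1,-3,255],[0,0,0,0,-1,-3,255]]}}

```text
time: 8.25
eef_pos: [0.4693, -0.0914, 0.1627]
tcp_rot: [0.474, 0.528, -0.473, 0.522]
contact_force: [-8.1, 3.3, 13.1]
opening: 0.175
```

```bash
python3 - <<'E'
from h import *
st()
s=load("scene4.npz");o=np.array([220,80])
f=lambda x,y:np.array([x,y])/5+o
# outer(top) edge mesh-side corners and thickness
P=cloud(s);hsv=cv2.cvtColor(s["color"],cv2.COLOR_RGB2HSV)
for z in (.185,.19,.195):
    for uv in((330,430),(548,312),(328,425),):
        print(z,np.round(L(ray(s,f(*uv),z)[0]),0))
# bottom of near vertical edges seen above fin: 
E
```

```text
t 8.25 q [-0.407 -0.083  2.108  0.004  1.123  1.06 ] tcp [469.3 -91.4 162.7] anz [-12.3 -19.6 162.7] F [-8.1  3.3 13.1] op 0.175
  phi 0.4 x.u -0.004 jaw(a,n,z) [-0.023 -1.    -0.006]
0.185 [ 72. -23. 185.]
0.185 [-96. -18. 185.]
0.185 [ 71. -27. 185.]
0.19 [ 75. -19. 190.]
0.19 [-93. -14. 190.]
0.19 [ 73. -24. 190.]
0.195 [ 77. -16. 195.]
0.195 [-90. -10. 195.]
0.195 [ 76. -20. 195.]
```

```bash
cat >> h.py <<'E'
def T2(th,pn,pz,D=112.7):
    t=np.deg2rad(th);x=np.array([-np.cos(t),-np.sin(t)]);v=np.array([-np.sin(t),np.cos(t)])
    return np.array([pn,pz])-D*x+8*v
E
python3 - <<'E'
from h import *
d=load("top0.npz");hsv=cv2.cvtColor(d["color"],cv2.COLOR_RGB2HSV)
m=cv2.inRange(hsv,(120,100,40),(160,255,255))>0
vv,uu=np.nonzero(m);q=L(ray(d,np.c_[uu,vv],.05));print("purple",q.min(0),q.max(0),cloud(d)[m][:,2].max())
for th,pn,pz in [(90,-12,95),(90,30,97),(82,30,96),(74,29,95),(66,28,93),(58,27,90),(50,26,86),(42,24,80),(34,22,72),(27,20,64)]:
    n,z=T2(th,pn,pz); print(th,plan(W(0.5,n,z),ori(-(90-th),-1,0)),np.round((n,z)))
E
```

```text
purple [-46.52782953 327.27879526  50.        ] [126.80350546 428.26437496  50.        ] 1.5725187388984256
90 ([-0.006, -0.005, 0.023], [12.7, 1.2, 45.0]) [-20. 208.]
90 ([-0.006, -0.005, 0.023], [7.5, 42.8, 47.0]) [ 22. 210.]
82 ([-0.144, -0.021, 0.023], [5.5, 58.5, 46.0]) [ 38. 209.]
74 ([-0.283, -0.037, 0.023], [3.7, 73.0, 42.8]) [ 52. 206.]
66 ([-0.422, -0.053, 0.023], [1.9, 87.0, 36.5]) [ 67. 199.]
58 ([-0.561, -0.069, 0.023], [0.2, 100.3, 27.1]) [ 80. 190.]
50 ([-0.699, -0.084, 0.023], [-1.3, 112.6, 14.8]) [ 92. 177.]
42 ([-0.838, -0.1, 0.023], [-2.6, 122.6, -1.4]) [102. 161.]
34 ([-0.977, -0.116, 0.023], [-3.7, 131.1, -21.1]) [111. 142.]
27 ([-1.098, -0.13, 0.023], [-4.4, 136.9, -40.4]) [117. 122.]
```

>>> {"name": "move_arm", "arguments": {"commands": [[0,0,0.005,1,0,12,255],[0,0,0.01,4,0,24,255],[0,0,0.015,8,0,36,255],[-0.006,-0.005,0.023,12,1,46,255],[-0.006,-0.005,0.023,12,10,50,255],[-0.006,-0.005,0.023,10,22,50,255],[-0.006,-0.005,0.023,9,34,50,255],[-0.006,-0.005,0.023,8,43,49,255],[-0.006,-0.005,0.023,8,43,48,255]]}}

```text
time: 9.15
eef_pos: [0.4766, -0.0467, 0.2099]
tcp_rot: [0.467, 0.531, -0.467, 0.531]
contact_force: [-0.8, -0.5, -2.7]
opening: 0.174
```

```bash
python3 - <<'E'
from h import *
st()
for th,pn,pz in [(82,30,96),(74,29,95),(66,28,93),(58,27,90),(50,26,86),(42,24,80),(34,22,72),(27,20,64)]:
    n,z=T2(th,pn,pz); print(th,plan(W(0.5,n,z),ori(-(90-th),-1,0)),np.round((n,z)))
s=grab("scene","scene5.npz");crop(s,220,80,160,150,5,"pics/c10.png")
E
```

```text
t 9.15 q [-0.31  -0.137  2.066 -0.     1.214  1.133] tcp [476.6 -46.7 209.9] anz [  0.6  23.9 209.9] F [-0.8 -0.5 -2.7] op 0.174
  phi 0.0 x.u -0.001 jaw(a,n,z) [ 0.002 -1.    -0.001]
82 ([-0.139, -0.019, -0.002], [-1.8, 13.7, -1.2]) [ 38. 209.]
74 ([-0.277, -0.037, -0.002], [-3.7, 28.2, -4.4]) [ 52. 206.]
66 ([-0.416, -0.054, -0.002], [-5.4, 42.3, -10.7]) [ 67. 199.]
58 ([-0.554, -0.072, -0.002], [-7.1, 55.6, -20.1]) [ 80. 190.]
50 ([-0.693, -0.09, -0.002], [-8.7, 67.8, -32.5]) [ 92. 177.]
42 ([-0.831, -0.107, -0.002], [-9.9, 77.8, -48.6]) [102. 161.]
34 ([-0.97, -0.125, -0.002], [-11.0, 86.3, -68.3]) [111. 142.]
27 ([-1.091, -0.14, -0.001], [-11.7, 92.1, -87.6]) [117. 122.]
```

View pics/c10.png

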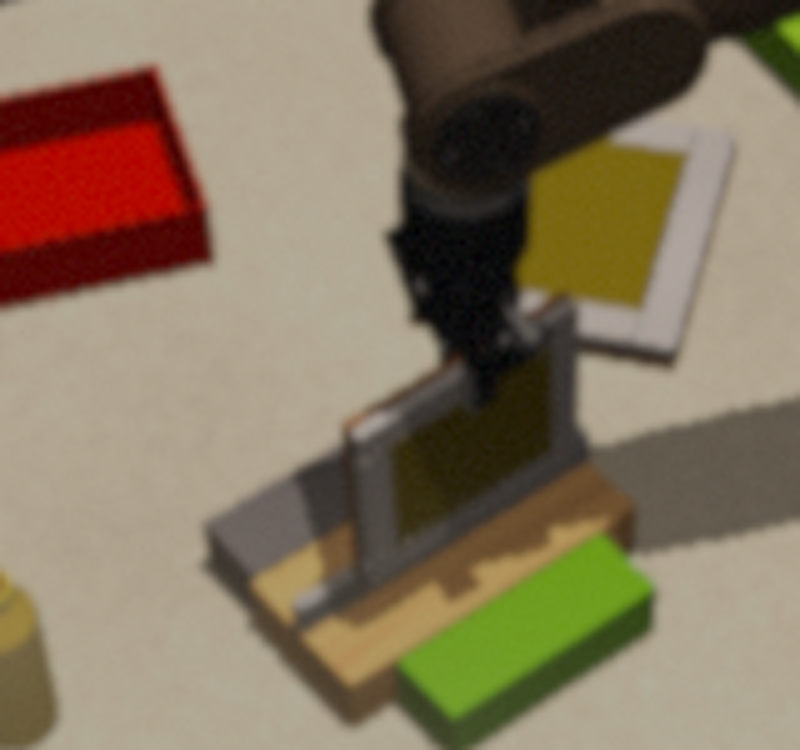

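The screen is now over the fin and past it towards the board. Next I'll tilt it towards the board.

>>> {"name": "move_arm", "arguments": {"commands": [[-0.14,-0.019,0,-2,14,-1,255],[-0.28,-0.037,0,-4,28,-4,255],[-0.42,-0.054,0,-5,42,-11,255],[-0.55,-0.072,0,-7,56,-20,255],[-0.69,-0.09,0,-9,68,-32,255],[-0.83,-0.107,0,-10,78,-48,255],[-0.97,-0.125,0,-11,86,-68,255],[-1.09,-0.14,0,-12,92,-85,255],[-1.09,-0.14,0,-12,92,-87,255]]}}

```text
time: 10.1
eef_pos: [0.4615, 0.0454, 0.1161]
tcp_rot: [0.15, 0.18, -0.643, 0.729]
contact_force: [-0.2, -0.0, -3.3]
opening: 0.175
```

```bash
python3 - <<'E'
from h import *
st()
for th,pn,pz in [(22,17,60),(18,14,58),(15,13,56),(15,12,52),(15,12,50)]:
    n,z=T2(th,pn,pz); print(th,plan(W(0.5,n,z),ori(-(90-th),-1,0)),np.round((n,z)))
s=grab("scene","scene6.npz");crop(s,220,80,160,150,5,"pics/c11.png")
d=grab("top","top6.npz");crop(d,250,130,150,120,5,"pics/c12.png")
E
```

```text
t 10.1 q [ 0.349  0.29   2.108 -1.087  1.37   2.388] tcp [461.5  45.4 116.1] anz [ -2.8 117.2 116.1] F [-0.2 -0.  -3.3] op 0.175
  phi -62.9 x.u -0.003 jaw(a,n,z) [ 0.013 -0.455  0.89 ]
22 ([-0.086, -0.025, -0.003], [3.1, 1.7, -6.4]) [118. 110.]
18 ([-0.155, -0.033, -0.002], [3.1, 1.9, -15.6]) [119. 100.]
15 ([-0.207, -0.04, -0.002], [3.0, 3.0, -23.2]) [120.  93.]
15 ([-0.207, -0.04, -0.002], [3.1, 2.0, -27.2]) [119.  89.]
15 ([-0.207, -0.04, -0.002], [3.1, 2.0, -29.2]) [119.  87.]
```

View pics/c11.png

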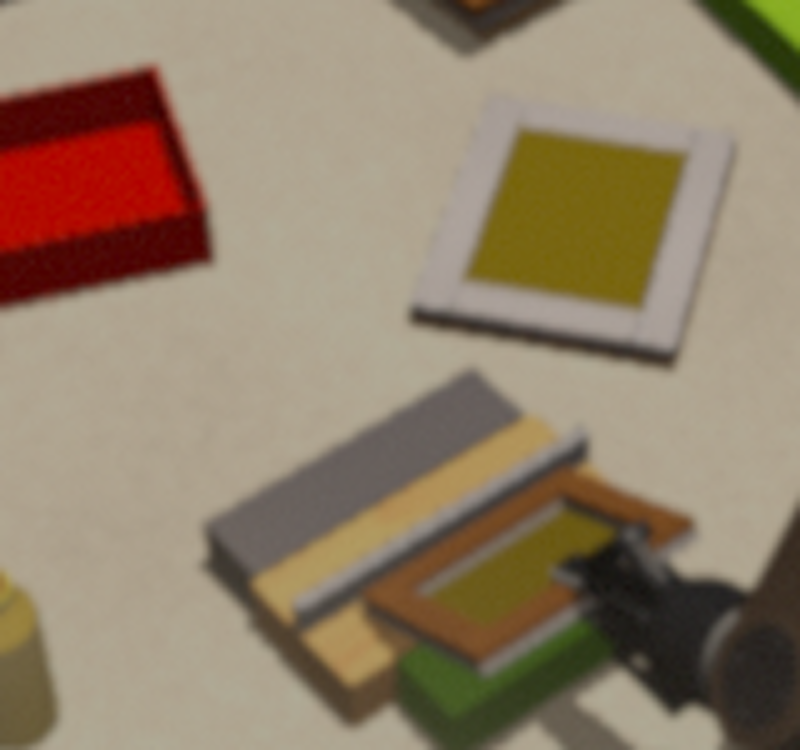

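View pics/c12.png

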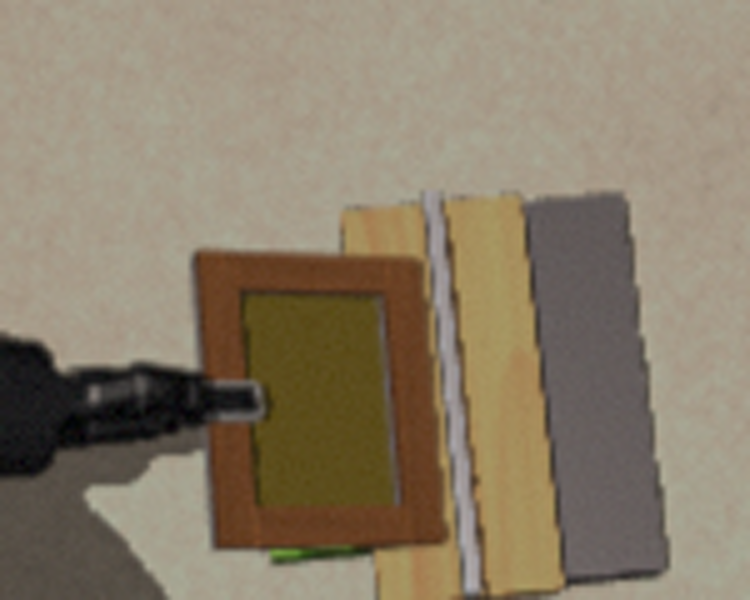

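>>> {"name": "move_arm", "arguments": {"commands": [[-0.086,-0.025,0,3,2,-6,255],[-0.155,-0.033,0,3,2,-15,255],[-0.207,-0.04,0,3,3,-23,255],[-0.207,-0.04,0,3,3,-23,255]]}}

```text
time: 10.6
eef_pos: [0.4683, 0.0474, 0.099]
tcp_rot: [0.092, 0.096, -0.655, 0.744]
contact_force: [-0.5, 0.5, -2.2]
opening: 0.179
```

```bash
python3 - <<'E'
from h import *
st()
for th,pn,pz in [(15,13,52),(15,12,50)]:
    n,z=T2(th,pn,pz); print(th,plan(W(0.5,n,z),ori(-(90-th),-1,0)),np.round((n,z)))
s=grab("scene","scene7.npz");crop(s,280,150,120,90,6,"pics/c13.png")
d=grab("top","top7.npz");crop(d,270,160,110,100,6,"pics/c14.png")
E
```

```text
t 10.6 q [ 0.385  0.449  2.064 -1.211  1.502  2.545] tcp [468.3  47.4  99. ] anz [  4.1 118.3  99. ] F [-0.5  0.5 -2.2] op 0.179
  phi -74.8 x.u 0.004 jaw(a,n,z) [-0.011 -0.263  0.965]
15 ([-0.006, 0.01, -0.001], [-3.8, 1.1, -10.1]) [120.  89.]
15 ([-0.006, 0.01, -0.001], [-3.6, 0.1, -12.1]) [119.  87.]
```

View pics/c13.png

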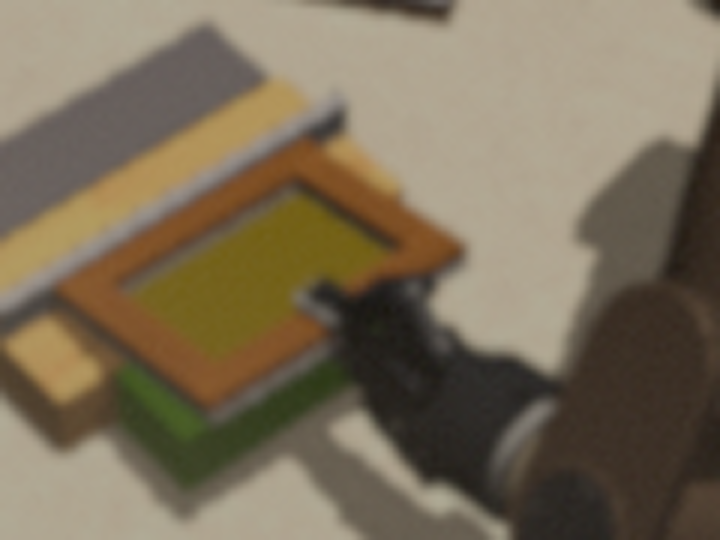

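View pics/c14.png

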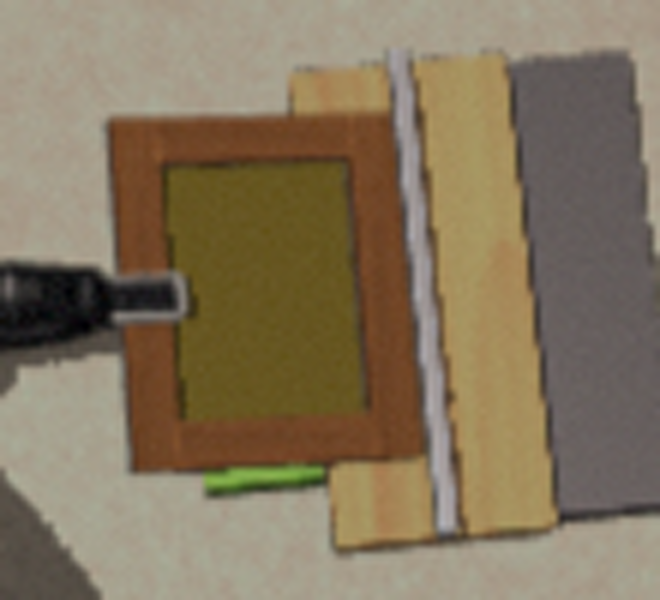

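>>> {"name": "move_arm", "arguments": {"commands": [[0,0.01,0,-2,0,-4,255],[-0.006,0.01,0,-4,0,-8,255],[-0.006,0.01,0,-4,0,-10,255],[-0.006,0.01,0,-4,0,-11,255],[-0.006,0.01,0,-4,0,-11,255]]}}

```text
time: 11.2
eef_pos: [0.4649, 0.0476, 0.0894]
tcp_rot: [0.087, 0.097, -0.655, 0.744]
contact_force: [0.4, 0.1, -3.0]
opening: 0.174
```

```bash
python3 - <<'E'
from h import *
st()
s=grab("scene","scene8.npz");crop(s,280,150,120,90,6,"pics/c15.png")
d=grab("top","top8.npz");crop(d,270,160,110,100,6,"pics/c16.png")
E
```

```text
t 11.2 q [ 0.388  0.469  2.065 -1.211  1.501  2.558] tcp [464.9  47.6  89.4] anz [  0.8 118.9  89.4] F [ 0.4  0.1 -3. ] op 0.174
  phi -75.0 x.u 0.002 jaw(a,n,z) [-0.002 -0.258  0.966]
```

View pics/c15.png

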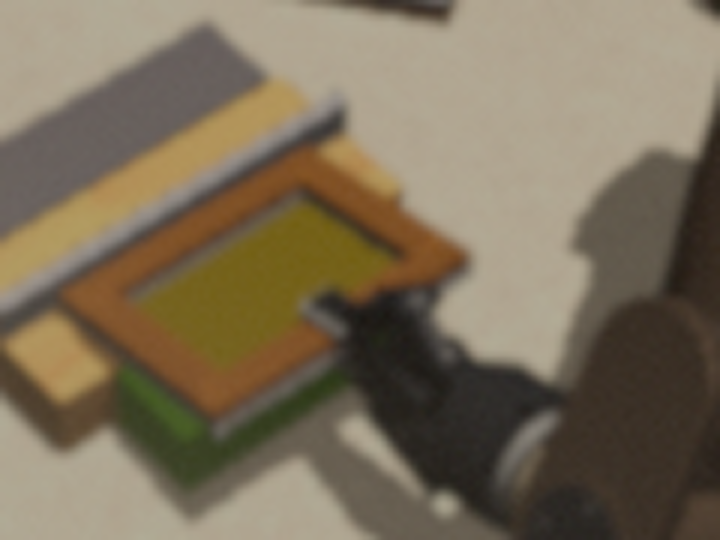

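View pics/c16.png

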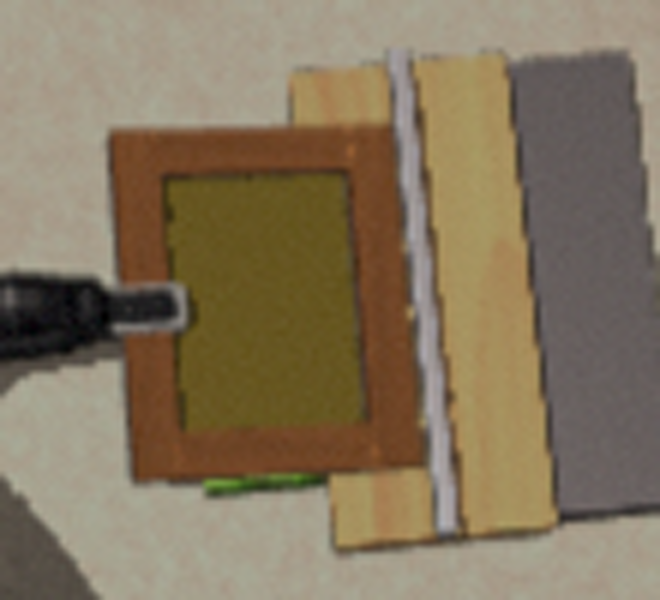

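>>> {"name": "move_arm", "arguments": {"commands": [[0,0,0.01,0,0,0,255],[0,0,0.017,0,0,-1,255],[0,0,0.017,0,0,-2,255],[0,0,0.017,0,0,-3,255],[0,0,0.017,0,0,-3,255]]}}

```text
time: 11.8
eef_pos: [0.465, 0.0476, 0.0865]
tcp_rot: [0.086, 0.097, -0.649, 0.75]
contact_force: [0.3, 0.7, -2.8]
opening: 0.175
```

```bash
python3 - <<'E'
from h import *
st()
E
```

```text
t 11.8 q [ 0.39   0.47   2.072 -1.224  1.49   2.564] tcp [465.   47.6  86.5] anz [  0.9 119.   86.5] F [ 0.3  0.7 -2.8] op 0.175
  phi -75.1 x.u 0.019 jaw(a,n,z) [ 0.002 -0.258  0.966]
```

>>> {"name": "move_arm", "arguments": {"commands": [[0,0,0,0,0,-1,255],[0,0,0,0,0,-2,255],[0,0,0,0,0,-3,255],[0,0,0,0,0,-3,255]]}}

```text
time: 12.2
eef_pos: [0.4653, 0.0477, 0.0847]
tcp_rot: [0.086, 0.096, -0.649, 0.75]
contact_force: [-1.6, 2.1, 3.6]
opening: 0.176
```

```bash
python3 - <<'E'
from h import *
st()
s=grab("scene","scene9.npz");crop(s,280,150,120,90,6,"pics/c17.png")
E
```

```text
t 12.2 q [ 0.39   0.477  2.07  -1.226  1.491  2.569] tcp [465.3  47.7  84.7] anz [  1.2 119.   84.7] F [-1.6  2.1  3.6] op 0.176
  phi -75.2 x.u 0.019 jaw(a,n,z) [ 0.    -0.255  0.967]
```

View pics/c17.png

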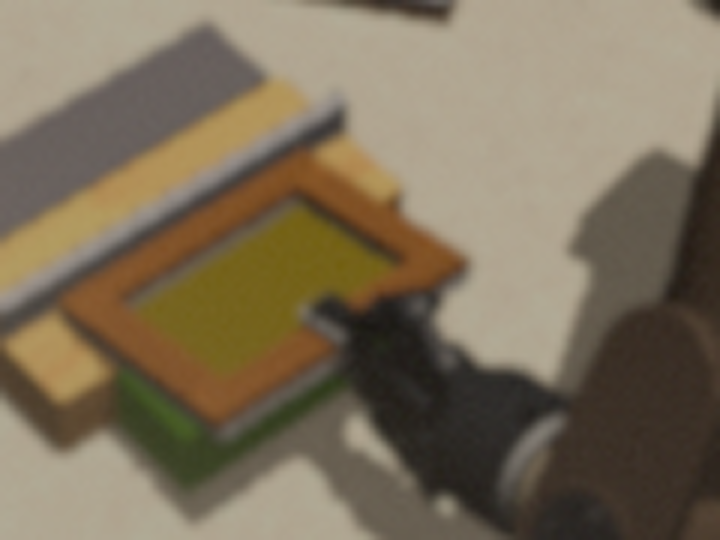

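It's touching the block. I'll open the jaws slowly so the lower finger lets the outer edge down.

>>> {"name": "move_arm", "arguments": {"commands": [[0,0,0,0,0,0,208],[0,0,0,0,0,0,202],[0,0,0,0,0,0,196],[0,0,0,0,0,0,190],[0,0,0,0,0,0,184],[0,0,0,0,0,0,178],[0,0,0,0,0,0,172],[0,0,0,0,0,0,166],[0,0,0,0,0,0,160],[0,0,0,0,0,0,154],[0,0,0,0,0,0,148],[0,0,0,0,0,0,145]]}}

```text
time: 13.45
eef_pos: [0.4653, 0.0477, 0.0847]
tcp_rot: [0.086, 0.096, -0.649, 0.75]
contact_force: [-0.4, -0.8, -1.2]
opening: 0.434
```

```bash
python3 - <<'E'
from h import *
st()
s=grab("scene","scene10.npz");crop(s,280,150,120,90,6,"pics/c18.png")
d=grab("top","top10.npz");crop(d,270,160,110,100,6,"pics/c19.png")
E
```

```text
t 13.45 q [ 0.39   0.476  2.07  -1.225  1.491  2.569] tcp [465.3  47.7  84.7] anz [  1.2 119.   84.7] F [-0.4 -0.8 -1.2] op 0.434
  phi -75.2 x.u 0.019 jaw(a,n,z) [ 0.    -0.255  0.967]
```

View pics/c18.png

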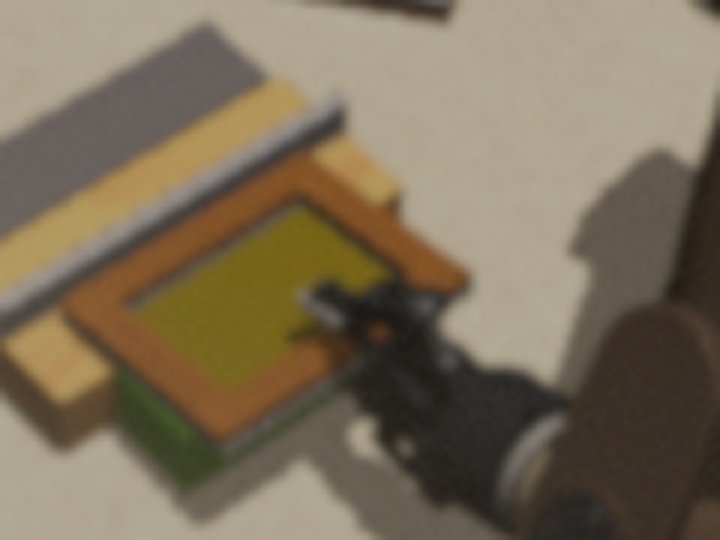

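View pics/c19.png

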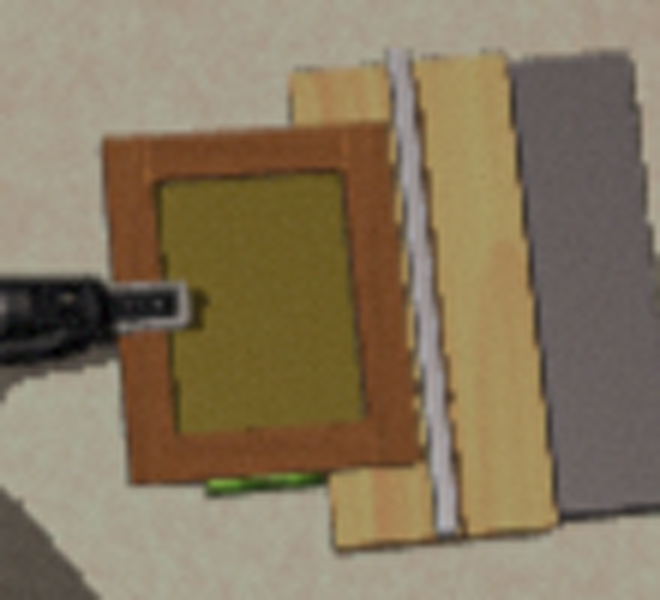

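>>> {"name": "move_arm", "arguments": {"commands": [[0,0,0,0,0,0,138],[0,0,0,0,0,0,131],[0,0,0,0,0,0,124],[0,0,0,0,0,0,117],[0,0,0,0,0,0,110],[0,0,0,0,0,0,103],[0,0,0,0,0,0,100],[0,0,0,0,0,0,100]]}}

```text
time: 14.35
eef_pos: [0.4653, 0.0477, 0.0847]
tcp_rot: [0.086, 0.096, -0.649, 0.75]
contact_force: [-0.8, -0.5, -1.3]
opening: 0.607
```

```bash
python3 - <<'E'
from h import *
st()
print(plan(W(1,115,57),ori(-65,-1,1)))
s=grab("scene","scene11.npz");crop(s,280,150,120,90,6,"pics/c20.png")
E
```

```text
t 14.35 q [ 0.39   0.477  2.07  -1.225  1.491  2.569] tcp [465.3  47.7  84.7] anz [  1.2 119.   84.7] F [-0.8 -0.5 -1.3] op 0.607
  phi -75.2 x.u 0.019 jaw(a,n,z) [ 0.    -0.255  0.967]
([0.176, 0.03, -0.0], [0.3, -3.9, -27.7])
```

View pics/c20.png

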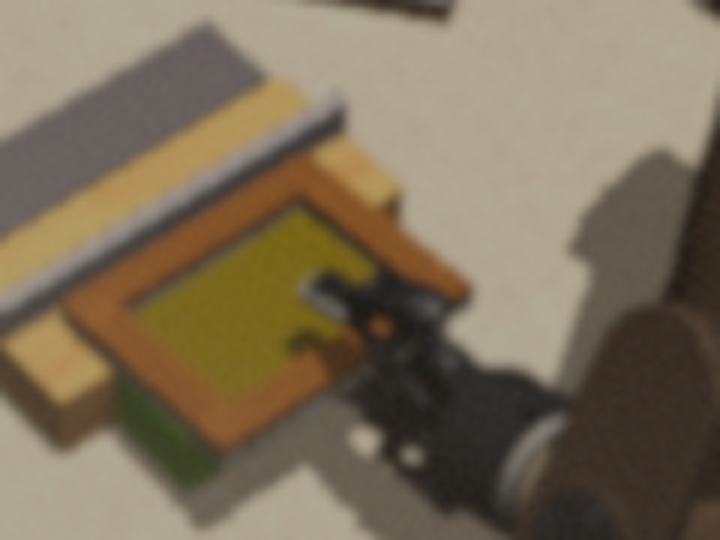

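Next I'll lower the outer edge slowly, tilting the tool up so the wrist stays high.

>>> {"name": "move_arm", "arguments": {"commands": [[0.015,0.003,0,0,0,-2,100],[0.03,0.005,0,0,-1,-5,100],[0.045,0.008,0,0,-1,-7,100],[0.06,0.01,0,0,-1,-10,100],[0.075,0.013,0,0,-2,-12,100],[0.09,0.015,0,0,-2,-15,100],[0.105,0.018,0,0,-2,-17,100],[0.12,0.02,0,0,-3,-20,100],[0.135,0.023,0,0,-3,-22,100],[0.155,0.026,0,0,-3,-25,100],[0.176,0.03,0,0,-4,-28,100],[0.176,0.03,0,0,-4,-28,100]]}}

```text
time: 15.6
eef_pos: [0.4655, 0.0435, 0.057]
tcp_rot: [0.142, 0.164, -0.639, 0.738]
contact_force: [-1.1, 0.3, -0.8]
opening: 0.612
```

```bash
python3 - <<'E'
from h import *
st()
s=grab("scene","scene12.npz");crop(s,280,150,120,90,6,"pics/c21.png")
d=grab("top","top12.npz");crop(d,270,160,110,100,6,"pics/c22.png")
E
```

```text
t 15.6 q [ 0.353  0.433  2.095 -1.149  1.331  2.523] tcp [465.5  43.5  57. ] anz [  0.8 114.8  57. ] F [-1.1  0.3 -0.8] op 0.612
  phi -65.0 x.u 0.016 jaw(a,n,z) [ 0.007 -0.423  0.906]
```

View pics/c21.png

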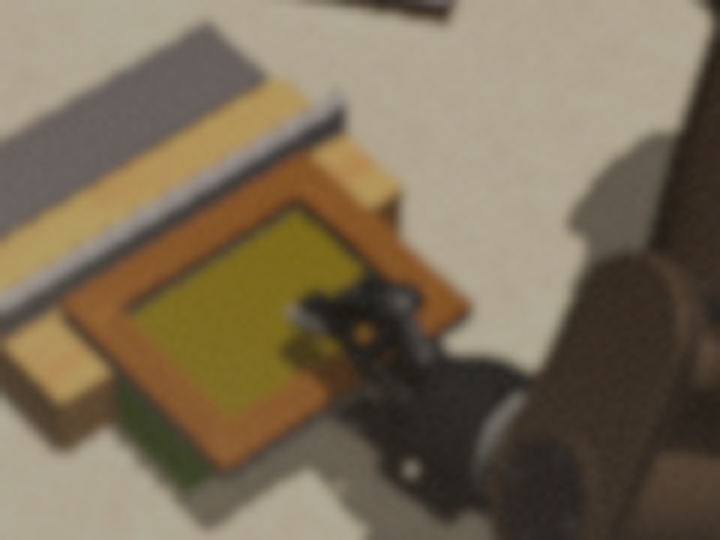

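View pics/c22.png

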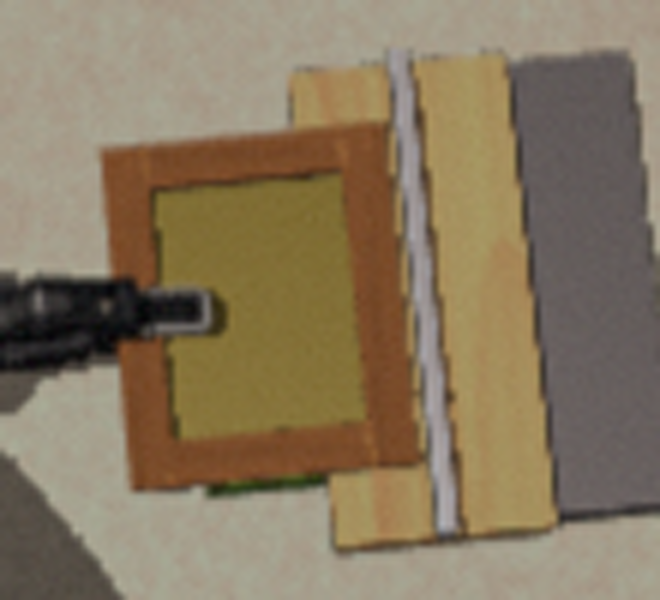

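>>> {"name": "move_arm", "arguments": {"commands": [[0,0,0,0,0,-3,100],[0,0,0,-1,9,1,100],[0,0,0,-3,22,7,100],[0,0,0,-5,38,15,100],[0,0,0,-7,55,23,100],[0,0,0,-9,73,31,100],[0,0,0,-10,82,50,100],[0,0,0,-10,82,90,100],[0,0,0,-10,82,130,100],[0,0,0,-10,82,150,100]]}}

```text
time: 16.7
eef_pos: [0.4564, 0.1268, 0.2118]
tcp_rot: [0.144, 0.162, -0.638, 0.739]
contact_force: [0.1, -0.2, 0.1]
opening: 0.604
```

```bash
python3 - <<'E'
from h import *
st()
s=grab("scene","scene13.npz");crop(s,280,150,120,90,6,"pics/c23.png")
d=grab("top","top13.npz");crop(d,270,160,110,100,6,"pics/c24.png")
E
```

```text
t 16.7 q [ 0.506  0.208  1.998 -1.012  1.576  2.295] tcp [456.4 126.8 211.8] anz [  2.3 198.6 211.8] F [ 0.1 -0.2  0.1] op 0.604
  phi -64.9 x.u 0.019 jaw(a,n,z) [ 0.002 -0.423  0.906]
```

View pics/c23.png

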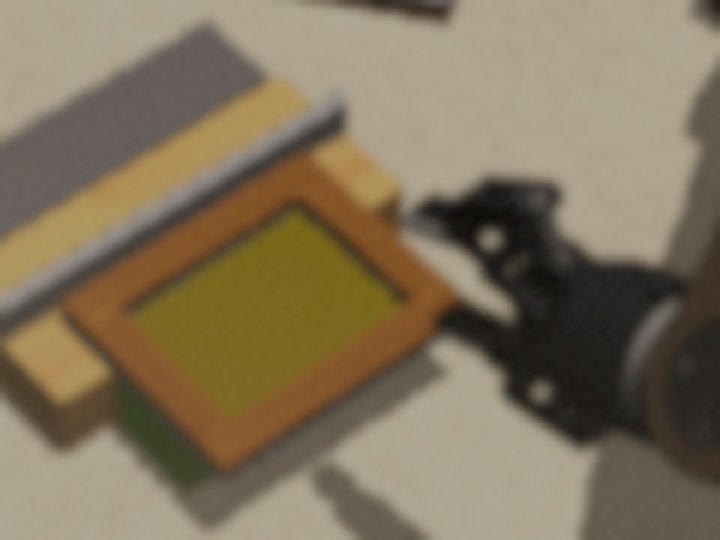

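View pics/c24.png

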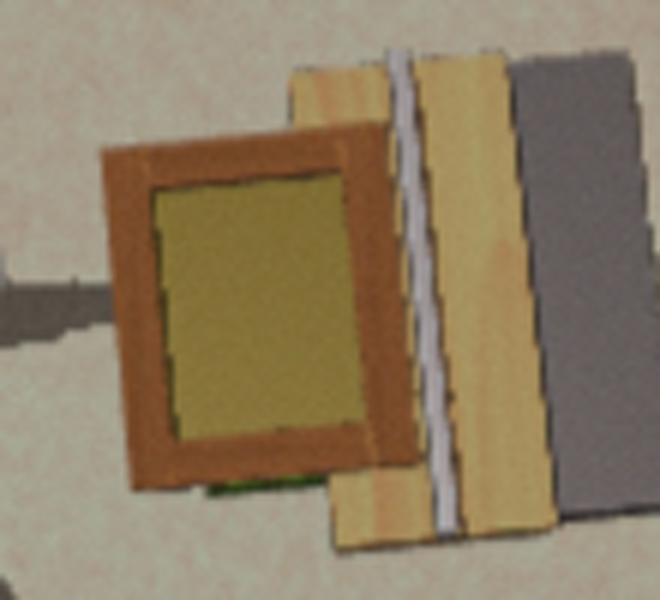

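```bash
cat > fin.py <<'E'
from h import *
import sys
def meas(d,n):
    hsv=cv2.cvtColor(d["color"],cv2.COLOR_RGB2HSV);P=cloud(d)
    cx,cy=proj(d,W(0,80,66))[0]
    m=cv2.inRange(hsv,(3,110,40),(32,255,255))
    m2=cv2.inRange(hsv,(3,150,40),(14,255,255))
    cand=m2.copy();yy,xx=np.mgrid[0:400,0:640];cand[(abs(xx-cx)>70)|(abs(yy-cy)>70)]=0
    cn,_=cv2.findContours(cand,cv2.RETR_EXTERNAL,cv2.CHAIN_APPROX_NONE)
    c=max(cn,key=cv2.contourArea)
    q=L(ray(d,c[:,0],.066))
    r=cv2.minAreaRect(q[:,:2].astype(np.float32))
    print(n,"screen mask rect (a,n)",np.round(r[0],1),np.round(r[1],1),round(r[2],2))
    c1=q
    # robust line fits per side (in a,n)
    ctr=np.array(r[0])
    for nm,sel,k in(("inner",(q[:,1]<ctr[1]-55)&(abs(q[:,0]-ctr[0])<70),0),("outer",(q[:,1]>ctr[1]+55)&(abs(q[:,0]-ctr[0])<70),0),("a-",(q[:,0]<ctr[0]-70)&(abs(q[:,1]-ctr[1])<55),1),("a+",(q[:,0]>ctr[0]+70)&(abs(q[:,1]-ctr[1])<55),1)):
        if sel.sum()<5: print(nm,"few");continue
        p=q[sel]; vx,vy,x0,y0=cv2.fitLine(p[:,:2].astype(np.float32),cv2.DIST_HUBER,0,.01,.01).ravel()
        ang=np.degrees(np.arctan2(vy,vx)); 
        print("  ",nm,"mid",np.round(np.median(p[:,1-k]),1),"angle",round(ang,2))
if __name__=="__main__":
    meas(load(sys.argv[1]),"top");meas(load(sys.argv[2]),"scene")
E
python3 fin.py top13.npz scene13.npz
python3 - <<'E'
from h import *
d=load("top13.npz");o=np.array([270,160]);f=lambda x:np.array(x)/6+o
print("screen",np.round(L(ray(d,f([(103,150),(388,124),(423,464),(133,490)]),.066)),1)[:,:2].tolist())
print("fin L edge",np.round(L(ray(d,f([(388,52),(437,535)]),.078)),1)[:,:2].tolist())
d0=load("top0.npz");o=np.array([290,155]);f=lambda x:np.array(x)/5+o
print("board",np.round(L(ray(d0,f([(46,152),(142,144),(168,424),(72,432)]),.05)),1)[:,:2].tolist())
P=cloud(d)
for a in(-75,75):
  for n in(20,80,140):
    u,v=np.round(proj(d,W(a,n,66))[0]).astype(int); w=P[v-1:v+2,u-1:u+2,2]; print(a,n,round(1000*np.median(w)),end=' ; ')
E
```

```text
top screen mask rect (a,n) [ 2.1 82.2] [169.4 138.8] 0.23
   inner mid 14.3 angle 0.25
   outer mid 149.4 angle 0.4
   a- mid -80.1 angle 89.73
   a+ mid 84.1 angle -88.91
scene screen mask rect (a,n) [ 4.7 80.2] [169.6 139.8] 0.56
   inner mid 12.6 angle -0.2
   outer mid 148.1 angle 0.07
   a- mid -73.3 angle 87.4
   a+ mid 89.1 angle -89.73
screen [[85.8, 150.1], [85.3, 8.6], [-84.3, 8.5], [-83.4, 149.8]]
fin L edge [[118.8, 5.5], [-120.1, 5.8]]
board [[84.5, 115.1], [83.8, 57.4], [-85.2, 58.1], [-84.4, 114.7]]
-75 20 68 ; -75 80 65 ; -75 140 66 ; 75 20 65 ; 75 80 66 ; 75 140 66 ;
```

```bash
python3 - <<'E'
from h import *
s=grab("scene");cv2.imwrite("pics/final.png",s["color"][:,:,::-1])
from plant import ctrl
print(ctrl.sign_off()); st()
E
```

```text
the job is handed in; nothing more can be done
None
the job is handed in; nothing more can be done
```

View pics/final.png

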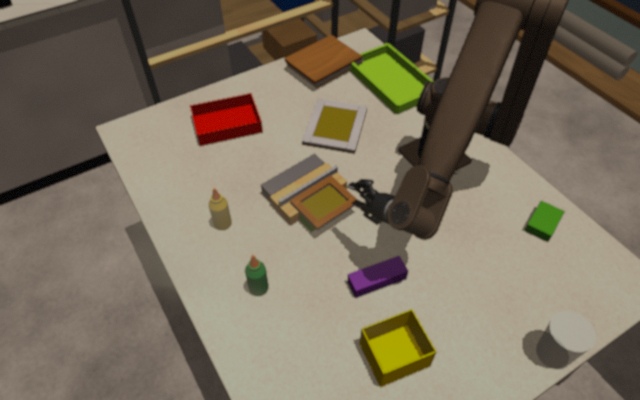

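The small screen now lies mesh side down on the green board and the wooden block, and I handed the job in after about 17 s. I raised its outer edge with the lower finger, gripped it and swung it up until it stood on its inner edge on the block. I then carried it over the fin, tilted it down to 15°, set its inner edge on the block and let the outer edge down slowly on the finger.

**Last checks:**
- **Flat:** depth readings on the upper face were 65–68 mm, against 66 mm expected.
- **Square:** the skew to the fin was about 0.5° or less in both cameras.
- **Ends:** level with the board's ends to about 1–2 mm in the top view.
- **Clear of the robot:** the wrist force read about zero, and the final picture shows the gripper clear of the screen, with the bottles, tub, tray and look-alikes where they were.

**Disagreement:** the gap to the fin came out at about 3 mm from corners picked by eye in the top view, and about 7 mm from the colour mask. The two cameras also differ by 3–5 mm in absolute position. I took the gap as about 3–7 mm and did not push the screen any closer.

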